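# Weigh down the pickling crock with two river stones

## Task

Weigh down the pickles: lay the longer of the two washed river stones from the sloping draining rack in the middle of the crock's wooden drop lid and let go of it. Then find a steady seat for the shorter stone on top of it, where it lies nearly level and rests on the long stone alone. Lay each stone on its flat underside, set it down gently, and leave everything else standing where it is.

Things in the scene. Friction and masses are not known exactly. Their poses are not given: they have to be found in the camera images.
- rack: Bamboo draining rack, fixed: 300 mm wide (y), 185 deep (x), 140 high. Origin: centre of its footprint on the table; x points level, the way its slope climbs. Six slats form a plane climbing at 0.44 rad (25 deg) from a foot at x = -85, z = 50 mm, where a ledge stands 35 mm proud of the slats. The two stones lie side by side on it, lower ends against the ledge; which is left varies.
- crock: White stoneware pickling crock, fixed: 152 mm high, 244 mm across its rim bead, inner rim radius 107 mm, two lug handles 103 mm up reaching 144 mm from its axis. Origin: centre of its underside, z up. A wooden drop lid lies inside, 14 mm below the rim.
- lid_center (a point): Centre of the upper face of the crock's wooden drop lid: a flat, level, unmoving round of planks, radius 103 mm, 138 mm above the table.
- long_stone: The longer grey river stone, 0.53 to 0.75 kg, convex and irregular: 134 mm long (x -55 to +79), 56 wide (y), 47 high (z). Origin on its flat underside (facet x -42 to 52, y -22 to 22 mm), z out of the stone. Sides y = +-28 mm are upright and parallel at z 8 to 34, x -25 to 40: grip there. Centre of mass x = 4, z = 21. On the rack, x points up the slope and z at right angles out of the slats.
- long_seat (a point): Middle of the seat on the long stone's top, at x = -15, y = 0, z = 44.4 mm in its frame: a flat facet from x = -43 to +10 and y = -19 to +19 mm that climbs 5 degrees towards the stone's +x. At x = +10 it ends in a ridge; beyond, the top falls at 20 degrees to the tapering end. Its sides fall off at 42 degrees. Axes as the stone's.
- short_stone: The shorter grey river stone, 0.31 to 0.43 kg, convex and irregular: 101 mm long (x -55 to +46), 48 wide (y), 42 high (z). Origin on its flat underside (facet x -40 to 27, y -18 to 18 mm), z out of the stone. Sides y = +-24 mm are upright and parallel at z 7 to 28, x -30 to 25: grip there. Centre of mass x = -6, z = 18. On the rack, x points up the slope and z at right angles out of the slats.
- caddy: Rotating bamboo caddy (bystander), 230 mm across, turntable at 34 mm, centre post to 200 mm; its foot is fixed. Origin: centre underneath.
- cup0: Empty cup of smoky acrylic on the caddy (bystander), 95 mm high, 74 mm across the rim. Origin: centre of its underside.
- cup1: Empty cup of smoky acrylic on the caddy (bystander), 95 mm high, 74 mm across the rim. Origin: centre of its underside.
- cup2: Empty cup of smoky acrylic on the caddy (bystander), 95 mm high, 74 mm across the rim. Origin: centre of its underside.
- canister: Stainless steel canister with a round knob lid (bystander), 107 mm across, 165 mm high. Origin: centre of its underside.
- plate: Small white melamine plate (bystander), 156 mm across, 16 mm high, lying in front of the robot. Origin: centre of its underside.
- egg_cup: Blue ceramic egg cup (bystander), 50 mm across, 64 mm high, standing between rack and crock. Origin: centre of its foot.
- spoon: Wooden spoon (bystander), 250 mm long, lying on the table along its x. Origin: underneath its middle.
Mind the look-alikes: they are no part of the job. What is shaped like the long_stone but turquoise is not meant.

How it is judged:
By the outcome, as a careful person would: the job done as asked, in the order asked, and still so for the second after the job is handed in, with the robot touching nothing.
It also fails if it takes over 72 s, if anything falls off the work surface, if the arm or the gripper's body presses on something with over 40 N, if the wrist force passes 120 N, or if a joint passes its speed limit or range.

## Robot

A 7-joint arm with a two-finger parallel gripper is mounted at the origin on the work surface. World frame = base frame: x ahead of the robot, y to its left, z up, the work surface at z = 0. Lengths are in m, angles in rad, forces in N, time in s.
With the tool pointing down it reaches from about 0.4 to 0.875 m from the base axis. Payload 19.3 kg.
Tool frame: the origin (TCP) lies midway between the tips of the shut fingers; the grasp point (between the pads) lies 19 mm behind it; z points along the fingers, y is the direction in which the jaws open and shut (so a half turn about z gives the same grasp; the last joint's range is limited). The gripper opens to 85 mm and grips with 20 to 120 N. Pads are 22 mm wide; open, the fingers measure 114 mm over their backs; the gripper's body (76 mm by 85 mm) begins 54 mm behind the grasp point. The pads swing forward as they close: fully open they stand 13 mm farther back than shut.
Start: joints at [-1.209, 0.521, -0.036, 1.599, 0.021, 1.021, -0.113], TCP at [0.262, 0.568, 0.231] pointing down, gripper open.
Joint ranges: [-2.91, 2.91], [-0.3, 2.13], [-1.5, 1.42], [0.17, 2.43], [-1.26, 4.41], [0.16, 1.93], [-2.52, 2.52]. Speed limits (rad/s): [1.89, 1.89, 2.39, 2.39, 3.01, 3.01, 3.01].

## Interface

Orientations are given as [roll, pitch, yaw] about the fixed x, y, z axes, in that order (R = Rz(yaw) Ry(pitch) Rx(roll)).
In Python, from workcell import bot, eyes gives the robot as it stands. The module is installed in compiled form; this text tells all that it offers.
- The arm moves only by the shell command python3 -m jog 'ROWS' [FORCE]. ROWS is JSON, a list of rows, each an object with "delta_pos": the shift along the world's x, y, z in mm, a list of three; "spin": the turn about the world's z in rad; "claw": the closure, from 0 (fully open) to 1 (shut). In form: [{"delta_pos": [tx, ty, tz], "spin": spin, "claw": claw}, ...]. A call has 1 to 8 rows; each row is the pose to reach, as a shift and turn from the pose measured when the call began; what a row does not reach only later rows make up. A row lasts 1/10 s, in which the tool goes at most 50 mm and 8.59 degrees, less where a joint would pass 70% of its speed; a pose out of reach is approached as far as the arm can. A call with a gripper value outside its range is refused whole. The fingers move at their own pace and stop on an object; FORCE is the grip in N (left out, the last holds). Time passes only in rows, so rows that repeat a pose let the fingers close. It gives the time, the measured TCP pose, the force and the opening at its end, in the units of the state.
- bot.observe(): the state, without advancing time (a new reading comes with each control period).
- eyes.grab_frame(name): name is "side" or "top" or "wrist"; returns the picture (480x640x3 uint8, blue, green, red); there is no depth.
- eyes.camera_params(name): a dict with "fx", "fy", "cx", "cy" (pixels), "origin" and "attitude" of the camera in the world. Camera axes: x right, y up, looking along -z (the intrinsics and any distortion apply to the point x, -y, -z); pixel columns grow to the right and rows downward; lengths in m; the calibration is good to about 2 mm. The wrist camera is an equidistant fisheye: a pixel r from the principal point sees the ray r / f radians off the axis. A picture is of the moment at which its call begins: read the wrist's pose just before it. camera_params takes no time and is no camera call; for the wrist camera it gives the pose at the moment of the call.
- bot.job_done(): hands the job in, once; it reports no verdict.
The state is a dict: "clock": time; "qpos": joint angles; "qd": joint speeds; "joint_efforts": joint torques, N m; "position": TCP position; "tool_rot": TCP orientation; "force": force on the tool from outside, world axes, zero at the start; "moment": the same for the moment, N m; "grip_width": finger opening in m.
Only numpy, scipy, OpenCV 4.12 (cv2) and the standard library are available. Lean on these libraries where they do the work, as an engineer would, in place of code of your own. Each camera call takes 0.05 s, during which the arm holds its last target. There are 200 camera calls.

## Working session

There is one attempt and no reset: what is moved stays moved. The work goes in short steps, Python scripts to look and compute and a shell command to move; the robot and the scene stay as the last step left them, time stands still between calls to the robot, and variables do not carry over. Pictures are saved under pics/ and viewed, about 8 in all and at most 12, crops included, and the job is handed in when it is done.

```bash
mkdir -p pics
python3 - <<'E'
from workcell import bot, eyes
import cv2,numpy as np
print(bot.observe())
for n in("side","top","wrist"):
    p=eyes.camera_params(n);print(n,p)
    cv2.imwrite(f"pics/{n}0.png",eyes.grab_frame(n))
E
```

```text
{'clock': 0.0, 'qpos': array([-1.20924835,  0.52202308, -0.03629019,  1.60000256,  0.02117262,
        1.02108371, -0.11280921]), 'qd': array([ 4.84632417e-04, -5.01378359e-04,  1.84992439e-03, -2.15559365e-04,
        1.72567242e-03,  9.61310340e-05,  1.30616502e-03]), 'joint_efforts': array([ 3.53589201e-05, -9.27090383e+01,  1.98003709e+00, -3.69934845e+01,
        1.78103935e-02,  7.94568274e-03, -3.42691806e-05]), 'position': array([0.26144343, 0.5673233 , 0.23072244]), 'tool_rot': array([-3.14046247e+00,  7.55939209e-05,  2.70977886e+00]), 'force': array([-0.50969023, -0.29619073, -0.01767243]), 'moment': array([-0.04121303, -0.02787295,  0.00129431]), 'grip_width': 0.08558518889834404}
side {'fx': 465.124563987269, 'fy': 465.124563987269, 'cx': 322.9501980047606, 'cy': 237.60470325875002, 'origin': array([0.93557987, 0.8763874 , 0.92781652]), 'attitude': array([0.90952303, 0.0134526 , 2.74981505])}
top {'fx': 462.58518765187364, 'fy': 462.58518765187364, 'cx': 319.77752177769213, 'cy': 237.51414119249432, 'origin': array([ 0.36224788, -0.04549038,  1.23338602]), 'attitude': array([ 0.16553312, -0.00448525, -1.54119574])}
wrist {'fx': 371.64829954431775, 'fy': 371.64829954431775, 'cx': 321.4449618918823, 'cy': 234.892788200665, 'origin': array([0.19183234, 0.59976379, 0.37376219]), 'attitude': array([-3.02257429e-01,  5.97719522e-04,  1.13946810e+00])}
```

View pics/top0.png

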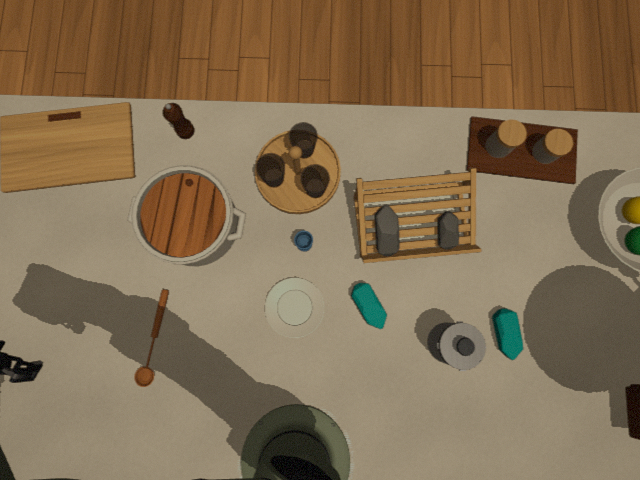

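View pics/side0.png

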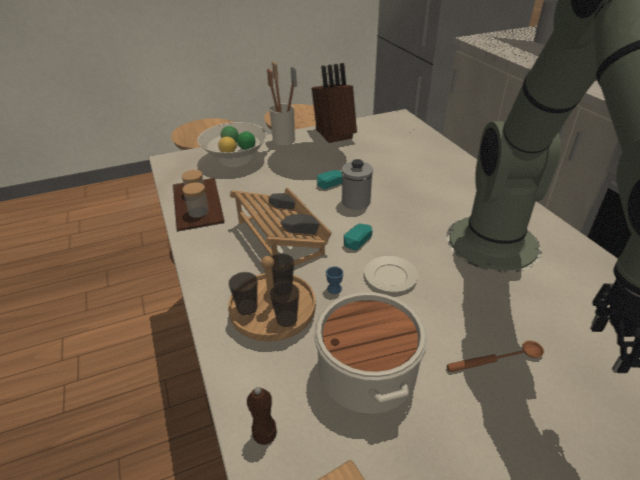

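Top view: crock at (183,215), and the rack at (417,215) with its ledge at the bottom, nearest the robot. The candidates are grey stones at (387,230), the longer, and (448,230), the shorter, plus turquoise look-alikes at (369,305) and (508,333). The two grey ones on the rack fit the description. The side view agrees: rack stones at (300,225) and (283,201), crock lid at (370,335).

```bash
cat > h.py <<'E'
import numpy as np,cv2
from scipy.spatial.transform import Rotation as R
def ray(p,u,v,fish=False):
    x,y=(u-p['cx'])/p['fx'],(v-p['cy'])/p['fy']
    if fish:
        r=np.hypot(x,y); d=np.array([x/r*np.sin(r),y/r*np.sin(r),np.cos(r)])
    else: d=np.array([x,y,1.])
    d=R.from_euler('xyz',p['attitude']).apply(d*[1,-1,-1])
    return np.array(p['origin']),d/np.linalg.norm(d)
def onz(p,u,v,z,fish=False):
    o,d=ray(p,u,v,fish); return o+d*(z-o[2])/d[2]
def tri(*rays):
    A=sum(np.eye(3)-np.outer(d,d) for o,d in rays); b=sum((np.eye(3)-np.outer(d,d))@o for o,d in rays)
    x=np.linalg.solve(A,b); return x,max(np.linalg.norm(np.cross(x-o,d)) for o,d in rays)
def blobs(im,lo,hi,roi,amin=150):
    x0,y0,x1,y1=roi
    m=cv2.inRange(cv2.cvtColor(im,cv2.COLOR_BGR2HSV),lo,hi); k=np.zeros_like(m);k[y0:y1,x0:x1]=m[y0:y1,x0:x1]
    k=cv2.morphologyEx(k,cv2.MORPH_OPEN,np.ones((3,3)))
    c=[c for c in cv2.findContours(k,0,2)[0] if cv2.contourArea(c)>amin]
    return sorted(c,key=cv2.contourArea,reverse=True)
E
python3 - <<'E'
from h import *
from workcell import eyes
P={n:eyes.camera_params(n) for n in("top","side")}
I={n:cv2.imread(f"pics/{n}0.png") for n in P}
hs=lambda n,u,v:cv2.cvtColor(I[n],cv2.COLOR_BGR2HSV)[v,u]
print('hsv',hs('top',387,235),hs('top',448,235),hs('top',400,222),hs('top',180,220),hs('top',140,190),hs('side',300,225),hs('side',370,335),hs('side',283,201))
roi={'top':(350,165,485,265),'side':(228,180,332,262)}
for n in P:
    for c in blobs(I[n],(0,0,25),(180,75,150),roi[n]):
        M=cv2.moments(c); print(n,'stone',cv2.contourArea(c),M['m10']/M['m00'],M['m01']/M['m00'],cv2.minAreaRect(c))
roi={'top':(125,160,240,270),'side':(310,290,430,380)}
cc=[]
for n in P:
    c=blobs(I[n],(0,90,40),(25,255,255),roi[n],800)
    if c:
        e=cv2.fitEllipse(cv2.convexHull(c[0]));print(n,'lid',cv2.contourArea(c[0]),e); cc.append(ray(P[n],*e[0])); print(onz(P[n],*e[0],.138))
print(tri(*cc))
v=np.vstack([cv2.resize(I['top'][160:270,350:490],None,fx=5,fy=5)]);cv2.imwrite('pics/rk.png',v)
E
```

```text
hsv [20 57 80] [26 62 66] [ 17 143 161] [ 14 185 146] [ 20  56 159] [12 29 44] [ 11 139 145] [24 24 53]
top stone 967.5 386.4230835486649 230.67614125753659 ((383.12158203125, 229.770263671875), (51.39580154418945, 32.41643524169922), 85.42607879638672)
top stone 617.5 447.53738191632925 230.44399460188933 ((447.1352844238281, 232.25881958007812), (30.261798858642578, 38.83055114746094), 40.60129165649414)
side stone 688.0 248.88517441860466 241.92054263565888 ((248.43394470214844, 241.65585327148438), (45.22672653198242, 18.776927947998047), 51.581947326660156)
side stone 537.5 300.3460465116279 223.45581395348836 ((299.49786376953125, 223.033203125), (37.184120178222656, 18.492284774780273), 3.8140745162963867)
side stone 389.5 294.27685066324347 252.93410355156183 ((297.5, 253.5), (15.0, 41.0), 90.0)
side stone 296.0 281.536036036036 200.4358108108108 ((281.5, 200.5), (15.0, 25.0), 90.0)
top lid 5574.5 ((182.4317626953125, 214.41937255859375), (82.56221008300781, 87.51844787597656), 55.18128967285156)
[0.59182098 0.28860268 0.138     ]
side lid 5183.5 ((370.103271484375, 335.5638122558594), (70.32682037353516, 95.86575317382812), 96.9570083618164)
[0.59611536 0.29518609 0.138     ]
(array([0.59326048, 0.29050955, 0.13156702]), np.float64(0.00010663316649054617))
```

View pics/rk.png

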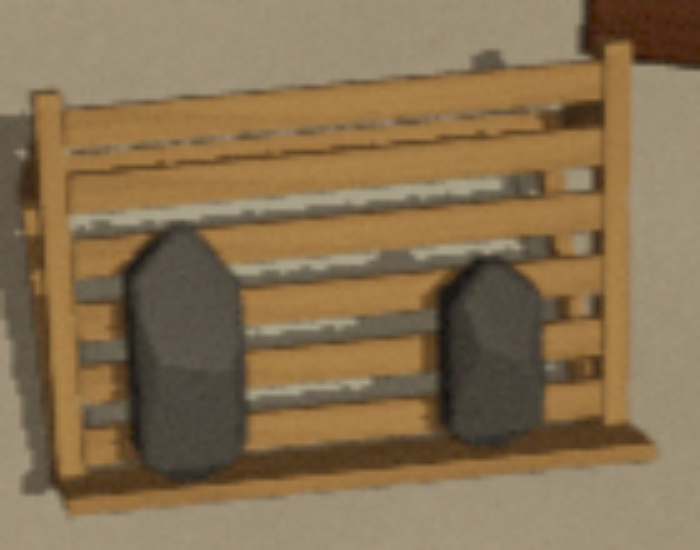

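The crop confirms it: the long grey stone is at left (386,230), the short one at right (448,230). The slats are tilted about 5° in the image. Next, stone poses from the rack geometry and from the two views.

Run:
```python
from h import *
from workcell import eyes
T=eyes.camera_params("top");S=eyes.camera_params("side")
a=onz(T,364,261,.08);b=onz(T,481,250.5,.08); print('ledge',a,b,np.linalg.norm(a-b))
d=a-b;d/=np.linalg.norm(d);yaw=np.arctan2(-d[0],d[1]);print('yaw',yaw)
for n,t,s in(('long',(386.4,230.7),(300.3,223.5)),('short',(447.5,230.4),(281.5,200.4))):
    print(n,tri(ray(T,*t),ray(S,*s)))
rx=np.array([np.cos(yaw),np.sin(yaw),0])
for n,l,u in(('long',(386,255.6),(386.6,205)),('short',(446.8,248.5),(448,212))):
    zl,zu=(.075,.13) if n=='long' else(.075,.115)
    A,B=onz(T,*l,zl),onz(T,*u,zu);print(n,A,B,np.arctan2(*(B-A)[1::-1]),np.linalg.norm((B-A)[:2]))
# rim ellipse of crock
I=cv2.imread('pics/top0.png')
for n,(u,v) in {'l':(135,215),'r':(232,215),'t':(183,166),'b':(183,264)}.items(): print(n,onz(T,u,v,.15))
```

```text
ledge [ 0.49868386 -0.15757471  0.08      ] [ 0.53416988 -0.45205497  0.08      ] 0.2966106567886632
yaw 0.11992563190463815
long (array([ 0.57412409, -0.21076592,  0.09419841]), np.float64(0.0009634186368667088))
short (array([ 0.58198286, -0.36672372,  0.0858724 ]), np.float64(3.1312813805429676e-05))
long [ 0.51465123 -0.2133992   0.075     ] [ 0.63230006 -0.20614731  0.13      ] 0.061562253319875984 0.11787212171628648
short [ 0.5374113  -0.36726741  0.075     ] [ 0.62284517 -0.36056347  0.115     ] 0.0783088461801901 0.08569649864376545
l [0.58442918 0.3979683  0.15      ]
r [0.59150925 0.16648482 0.15      ]
t [0.70961138 0.29301273 0.15      ]
b [0.47051076 0.27427184 0.15      ]
```

```bash
python3 -m jog '[{"delta_pos":[15,-30,30],"spin":0.14,"claw":0.1},{"delta_pos":[32,-75,60],"spin":0.27,"claw":0.1},{"delta_pos":[50,-120,65],"spin":0.4,"claw":0.1},{"delta_pos":[67,-165,65],"spin":0.54,"claw":0.1},{"delta_pos":[85,-210,65],"spin":0.54,"claw":0.1},{"delta_pos":[102,-255,65],"spin":0.54,"claw":0.1},{"delta_pos":[120,-300,65],"spin":0.54,"claw":0.1},{"delta_pos":[137,-345,65],"spin":0.54,"claw":0.1}]' 40
```

```text
clock: 0.95
position: [0.3988, 0.2204, 0.296]
tool_rot: [-3.141, 0.0, -3.034]
force: [1.0, 0.2, 0.3]
grip_width: 0.0769
```

```bash
python3 -m jog '[{"delta_pos":[18,-46,0],"spin":0,"claw":0.1},{"delta_pos":[36,-92,0],"spin":0,"claw":0.1},{"delta_pos":[54,-138,0],"spin":0,"claw":0.1},{"delta_pos":[72,-184,0],"spin":0,"claw":0.1},{"delta_pos":[90,-230,0],"spin":0,"claw":0.1},{"delta_pos":[108,-276,0],"spin":0,"claw":0.1},{"delta_pos":[126,-322,0],"spin":0,"claw":0.1},{"delta_pos":[144,-368,0],"spin":0,"claw":0.1}]'
python3 -m jog '[{"delta_pos":[5,-40,0],"spin":0,"claw":0.1},{"delta_pos":[8,-65,0],"spin":0,"claw":0.1},{"delta_pos":[8,-65,0],"spin":0,"claw":0.1},{"delta_pos":[8,-65,0],"spin":0,"claw":0.1}]'
python3 - <<'E'
from workcell import bot,eyes
import cv2,json
p=eyes.camera_params("wrist");cv2.imwrite('pics/w1.png',eyes.grab_frame("wrist"))
json.dump({k:(v.tolist() if hasattr(v,'tolist') else v) for k,v in p.items()},open('w1.json','w'));print(p['origin'],p['attitude'],bot.observe()['position'],bot.observe()['tool_rot'])
E
```

```text
clock: 1.75
position: [0.5432, -0.1496, 0.296]
tool_rot: [-3.141, 0.0, -3.033]
force: [1.0, 1.0, -0.3]
grip_width: 0.0766
clock: 2.15
position: [0.551, -0.2148, 0.2955]
tool_rot: [-3.141, -0.0, -3.034]
force: [-0.5, 0.4, 0.0]
grip_width: 0.0768
[ 0.47476186 -0.22243772  0.43853013] [-3.02034779e-01 -2.56708621e-05  1.67865587e+00] [ 0.5511116  -0.21395317  0.29566797] [-3.14152460e+00 -7.08612639e-05 -3.03290207e+00]
```

View pics/w1.png

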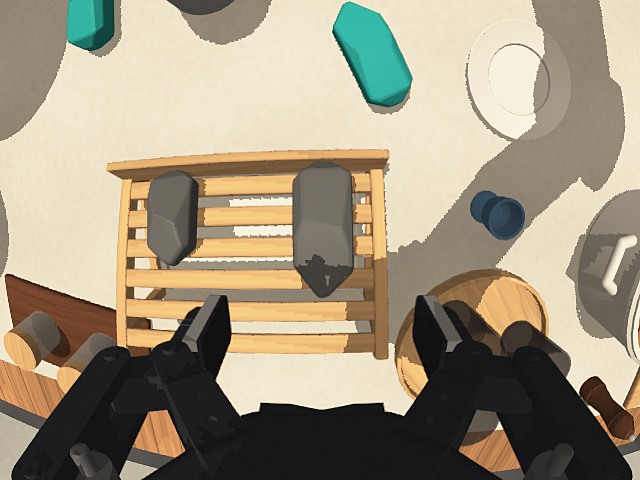

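The wrist view shows the long stone with tips at (322,163) and (322,297) and sides at u 293 and 352. The short stone is at (173,217), the ledge at top and the egg cup at (505,218).

Run:
```python
from h import *
import json
from workcell import eyes
W=json.load(open('w1.json'));T=eyes.camera_params("top")
I=cv2.imread('pics/w1.png')
for n,roi,t in(('long',(285,155,360,305),[(386,255.6),(386.6,205)]),('short',(140,160,204,275),[(446.8,248.5),(448,212)])):
    c=blobs(I,(0,0,20),(180,80,150),roi)[0]; P=c[:,0,:]
    print(n,cv2.boundingRect(c),cv2.minAreaRect(c))
    lo,up=P[P[:,1].argmin()],P[P[:,1].argmax()]
    A=tri(ray(W,*map(float,lo),True),ray(T,*t[0]));B=tri(ray(W,*map(float,up),True),ray(T,*t[1]));print(lo,up,A,B,'yaw',np.arctan2(*(B[0]-A[0])[1::-1]))
    for row in ((190,205,220,235) if n=='long' else (190,205,220)):
        xs=P[abs(P[:,1]-row)<=2][:,0]; z=.105
        l=onz(W,float(xs.min()),row,z,True);r=onz(W,float(xs.max()),row,z,True);print(row,xs.min(),xs.max(),((l+r)/2)[:2],np.linalg.norm(l-r))
for u,v in((108,168),(388,154)):print('ledge',onz(W,u,v,.085,True))
```

```text
long (285, 162, 75, 140) ((322.0, 231.5), (139.0, 74.0), 90.0)
[315 162] [285 301] (array([ 0.52344087, -0.22475033, -0.00189083]), np.float64(0.001334850010485877)) (array([ 0.64340951, -0.22492073,  0.1078268 ]), np.float64(0.016173595333597947)) yaw -0.001420373303693368
190 351 351 [ 0.53253697 -0.18906061] 0.0
205 351 352 [ 0.54642866 -0.18682936] 0.000924857745872689Traceback (most recent call last):
  File "<stdin>", line 13, in <module>
    return umr_minimum(a, axis, None, out, keepdims, initial, where)
ValueError: zero-size array to reduction operation minimum which has no identity
```

Run:
```python
from h import *
import json
from workcell import eyes
W=json.load(open('w1.json'));T=eyes.camera_params("top")
f=lambda u,v,z:onz(W,u,v,z,True)
for n,l,r in(('long',(293.5,215),(352.5,215)),('long',(293.5,180),(352,180)),('short',(149,215),(197.5,215)),('short',(150,190),(198,190))):
    # height of side tops from their true width
    w=.056 if n=='long' else .048
    for z in(.09,.1,.11,.12):
        a,b=f(*l,z),f(*r,z); print(n,z,((a+b)/2)[:2].round(4),round(np.linalg.norm(a-b),4))
for u,v,t in((108,168,(481,250.5)),(388,154,(364,261))): print('ledge',tri(ray(W,u,v,True),ray(T,*t)))
print('uptip',tri(ray(W,322,297,True),ray(T,386.6,205)),'short',tri(ray(W,176,265,True),ray(T,448,212)))
print('ridge long',tri(ray(W,322,222,True),ray(T,386.6,233)))
for z in(.08,.09):print('lowtip',f(322,163,z),f(175,171,z),'up',f(322,297,.13),f(176,265,.115))
```

```text
long 0.09 [ 0.5625 -0.2114] 0.0572
long 0.1 [ 0.56   -0.2117] 0.0555
long 0.11 [ 0.5574 -0.212 ] 0.0539
long 0.12 [ 0.5549 -0.2124] 0.0523
long 0.09 [ 0.5284 -0.2154] 0.0554
long 0.1 [ 0.5269 -0.2156] 0.0538
long 0.11 [ 0.5253 -0.2158] 0.0522
long 0.12 [ 0.5238 -0.216 ] 0.0507
short 0.09 [ 0.5779 -0.3642] 0.0552
short 0.1 [ 0.5749 -0.3601] 0.0536
short 0.11 [ 0.572  -0.3561] 0.052
short 0.12 [ 0.569 -0.352] 0.0505
short 0.09 [ 0.5518 -0.3635] 0.0535
short 0.1 [ 0.5495 -0.3595] 0.052
short 0.11 [ 0.5473 -0.3554] 0.0505
short 0.12 [ 0.5451 -0.3514] 0.0489
ledge (array([ 0.53668446, -0.4564487 ,  0.06748729]), np.float64(0.0006441113370803448))
ledge (array([ 0.49703147, -0.15673651,  0.08960476]), np.float64(0.0005224265157792738))
uptip (array([ 0.63226931, -0.20570664,  0.12735345]), np.float64(0.0010328663133340329)) short (array([ 0.62910923, -0.36280968,  0.09498445]), np.float64(0.0037108798750957834))
ridge long (array([ 0.5691331 , -0.21183581,  0.09279545]), np.float64(0.0003049082375687534))
lowtip [ 0.51356322 -0.21768867  0.08      ] [ 0.53406247 -0.36616892  0.08      ] up [ 0.63018898 -0.20508295  0.13      ] [ 0.62151684 -0.35137986  0.115     ]
lowtip [ 0.51248098 -0.21782113  0.09      ] [ 0.53240848 -0.36216001  0.09      ] up [ 0.63018898 -0.20508295  0.13      ] [ 0.62151684 -0.35137986  0.115     ]
```

```bash
python3 -m jog '[{"delta_pos":[6,1,-30],"spin":0,"claw":0.22},{"delta_pos":[11,1,-75],"spin":0,"claw":0.22},{"delta_pos":[11,1,-120],"spin":0,"claw":0.22},{"delta_pos":[11,1,-150],"spin":0,"claw":0.22},{"delta_pos":[11,1,-170],"spin":0,"claw":0.22},{"delta_pos":[11,1,-175],"spin":0,"claw":0.22},{"delta_pos":[11,1,-175],"spin":0,"claw":0.22}]'
python3 - <<'E'
from workcell import bot,eyes
import cv2
cv2.imwrite('pics/w2.png',eyes.grab_frame("wrist"));print(bot.observe()['position'])
E
```

```text
clock: 2.9
position: [0.5622, -0.2121, 0.1207]
tool_rot: [3.141, -0.001, -3.032]
force: [0.9, -0.3, 0.5]
grip_width: 0.0665
[ 0.56257288 -0.21249896  0.12153764]
```

View pics/w2.png

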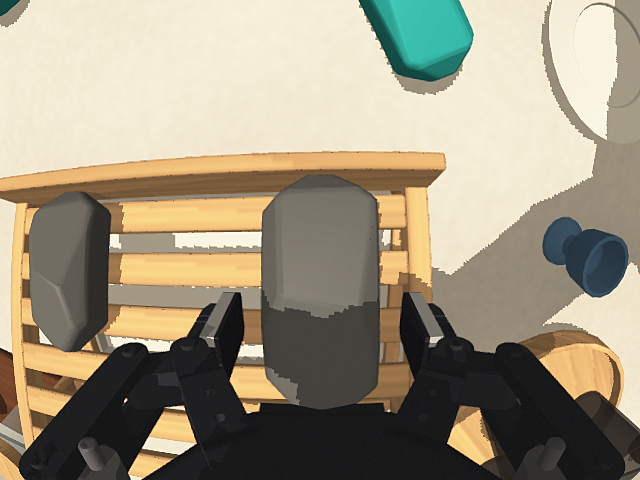

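The jaws are centred on the long stone (fingers at u 241 and 400, stone at 262–379) and the rail is clear. Next: descend and grip.

```bash
python3 -m jog '[{"delta_pos":[0,0,-15],"spin":0,"claw":0.22},{"delta_pos":[0,0,-30],"spin":0,"claw":0.22},{"delta_pos":[0,0,-40],"spin":0,"claw":0.22},{"delta_pos":[0,0,-46],"spin":0,"claw":0.22},{"delta_pos":[0,0,-46],"spin":0,"claw":0.22}]' 40
python3 -m jog '[{"delta_pos":[0,0,0],"spin":0,"claw":0.3},{"delta_pos":[0,0,0],"spin":0,"claw":0.4},{"delta_pos":[0,0,0],"spin":0,"claw":0.5},{"delta_pos":[0,0,0],"spin":0,"claw":0.6},{"delta_pos":[0,0,0],"spin":0,"claw":0.6},{"delta_pos":[0,0,0],"spin":0,"claw":0.6}]' 40
```

```text
clock: 3.45
position: [0.5621, -0.2124, 0.0746]
tool_rot: [3.141, -0.001, -3.032]
force: [-0.7, -0.8, 0.0]
grip_width: 0.0665
clock: 4.05
position: [0.5622, -0.2126, 0.0749]
tool_rot: [3.142, -0.0, -3.032]
force: [-3.0, -0.7, 5.4]
grip_width: 0.0555
```

```bash
python3 -m jog '[{"delta_pos":[0,0,5],"spin":0,"claw":0.7},{"delta_pos":[2,0,15],"spin":0,"claw":0.7},{"delta_pos":[2,0,35],"spin":0,"claw":0.7},{"delta_pos":[2,0,65],"spin":0,"claw":0.7},{"delta_pos":[2,0,100],"spin":0,"claw":0.7},{"delta_pos":[2,0,140],"spin":0,"claw":0.7},{"delta_pos":[2,0,180],"spin":0,"claw":0.7},{"delta_pos":[2,0,190],"spin":0,"claw":0.7}]' 60
python3 - <<'E'
from workcell import bot,eyes
import cv2
cv2.imwrite('pics/w3.png',eyes.grab_frame("wrist"));s=bot.observe();print(s['position'],s['force'],s['moment'])
E
```

```text
clock: 4.85
position: [0.5655, -0.2131, 0.2698]
tool_rot: [-3.14, 0.005, -3.033]
force: [0.3, -0.8, -6.1]
grip_width: 0.055
[ 0.56533185 -0.21294723  0.26902023] [ 0.67082142 -0.95129499 -3.2572423 ] [-0.01801229 -0.05831314  0.02740974]
```

View pics/w3.png

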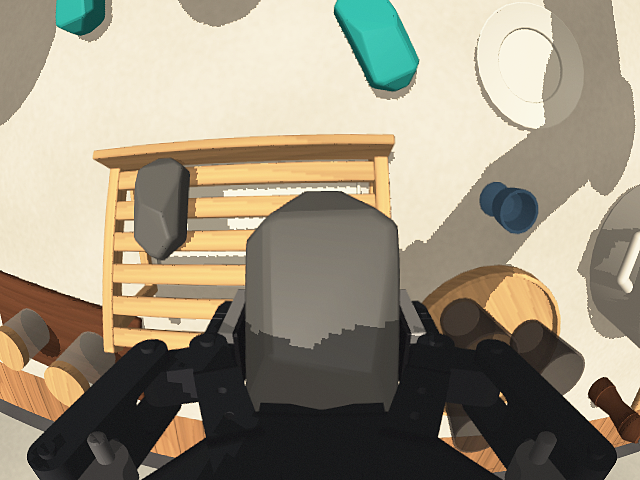

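```bash
python3 -m jog '[{"delta_pos":[1,15,0],"spin":0,"claw":0.7},{"delta_pos":[2,45,0],"spin":0,"claw":0.7},{"delta_pos":[4,80,0],"spin":0,"claw":0.7},{"delta_pos":[6,120,0],"spin":0,"claw":0.7},{"delta_pos":[8,160,0],"spin":0,"claw":0.7},{"delta_pos":[10,200,0],"spin":0,"claw":0.7},{"delta_pos":[12,240,0],"spin":0,"claw":0.7},{"delta_pos":[14,280,0],"spin":0,"claw":0.7}]' 60
python3 -m jog '[{"delta_pos":[2,40,0],"spin":0,"claw":0.7},{"delta_pos":[4,80,0],"spin":0,"claw":0.7},{"delta_pos":[6,120,0],"spin":0,"claw":0.7},{"delta_pos":[8,160,0],"spin":0,"claw":0.7},{"delta_pos":[10,195,0],"spin":0,"claw":0.7},{"delta_pos":[12,220,0],"spin":0,"claw":0.7},{"delta_pos":[12,225,0],"spin":0,"claw":0.7},{"delta_pos":[12,225,0],"spin":0,"claw":0.7}]' 60
python3 - <<'E'
from workcell import bot,eyes
import cv2,numpy as np
t=eyes.grab_frame("top");s=eyes.grab_frame("side");
cv2.imwrite('pics/t4.png',t);cv2.imwrite('pics/s4.png',s);o=bot.observe();print(o['position'],o['force'])
v=np.hstack([cv2.resize(t[150:290,110:250],(400,400),interpolation=2),cv2.resize(s[230:410,290:470],(400,400),interpolation=2)]);cv2.imwrite('pics/v4.png',v)
E
```

```text
clock: 5.7
position: [0.5783, 0.0694, 0.2675]
tool_rot: [-3.14, 0.002, -3.032]
force: [0.9, -0.9, -5.7]
grip_width: 0.0553
clock: 6.5
position: [0.5891, 0.2955, 0.2656]
tool_rot: [-3.139, -0.0, -3.03]
force: [0.1, -1.9, -5.9]
grip_width: 0.0556
[0.58998712 0.29341996 0.2665827 ] [-0.41612725 -0.75755501 -6.17947218]
```

View pics/v4.png

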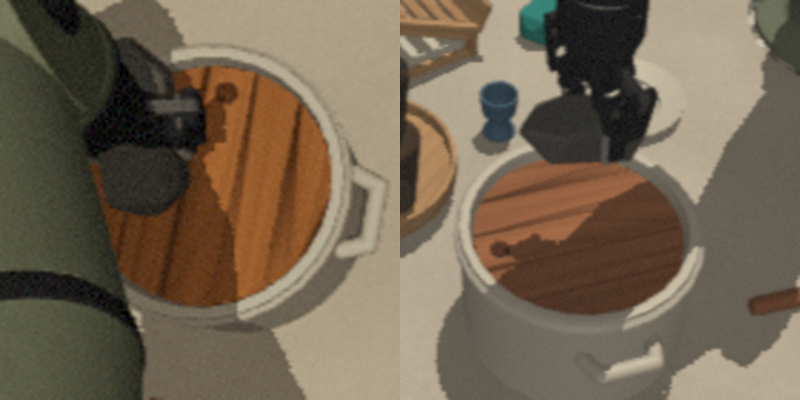

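The stone is held and tilted, and the force reads 6.2 N (about 0.63 kg). I'll lower it, then pivot it flat about its low end.

```bash
python3 -m jog '[{"delta_pos":[-6,-3,-15],"spin":0,"claw":0.7},{"delta_pos":[-13,-7,-40],"spin":0,"claw":0.7},{"delta_pos":[-13,-7,-65],"spin":0,"claw":0.7},{"delta_pos":[-13,-7,-85],"spin":0,"claw":0.7},{"delta_pos":[-13,-7,-97],"spin":0,"claw":0.7},{"delta_pos":[-13,-7,-100],"spin":0,"claw":0.7},{"delta_pos":[-13,-7,-100],"spin":0,"claw":0.7}]' 40
for i in 1 2 3; do python3 -m jog '[{"delta_pos":[0,0,-2],"spin":0,"claw":0.7},{"delta_pos":[0,0,-3],"spin":0,"claw":0.7}]' 30|egrep 'pos|force'; done
```

```text
clock: 7.3
position: [0.5772, 0.286, 0.1668]
tool_rot: [-3.139, 0.001, -3.033]
force: [-0.1, -0.1, -5.6]
grip_width: 0.0548
position: [0.5776, 0.286, 0.1646]
force: [-0.7, 0.1, -4.9]
position: [0.5778, 0.2861, 0.1618]
force: [0.1, -0.2, -5.3]
position: [0.5777, 0.2861, 0.1586]
force: [-0.8, 0.1, -4.8]
```

```bash
for i in 1 2 3 4; do python3 -m jog '[{"delta_pos":[0,0,-1],"spin":0,"claw":0.7},{"delta_pos":[0,0,-2],"spin":0,"claw":0.7}]' 25|egrep 'pos|force'; done
```

```text
position: [0.578, 0.2862, 0.157]
force: [-1.8, -1.9, 10.5]
position: [0.5787, 0.2862, 0.1565]
force: [-3.7, -2.8, 20.9]
position: [0.5794, 0.2862, 0.156]
force: [-2.5, -2.2, 20.0]
position: [0.5801, 0.2862, 0.1555]
force: [0.9, -2.3, 16.0]
```

```bash
for i in 1 2 3 4; do python3 -m jog '[{"delta_pos":[1,0,-1],"spin":0,"claw":0.7},{"delta_pos":[2,0,-2],"spin":0,"claw":0.7},{"delta_pos":[3,0,-3],"spin":0,"claw":0.7}]' 20|egrep 'pos|force'; done
python3 - <<'E'
from workcell import bot,eyes
import cv2,numpy as np
t=eyes.grab_frame("wrist");s=eyes.grab_frame("side");
v=np.hstack([cv2.resize(t[100:460,140:500],(400,400),interpolation=2),cv2.resize(s[250:390,310:450],(400,400),interpolation=2)]);cv2.imwrite('pics/v5.png',v)
E
```

```text
position: [0.5832, 0.2865, 0.1536]
force: [-1.1, -1.7, 9.6]
position: [0.5861, 0.2868, 0.1515]
force: [-3.7, 1.0, 6.6]
position: [0.5887, 0.2871, 0.1491]
force: [-5.8, -3.0, 7.3]
position: [0.5912, 0.2874, 0.1467]
force: [-5.4, -0.7, 5.7]
```

View pics/v5.png

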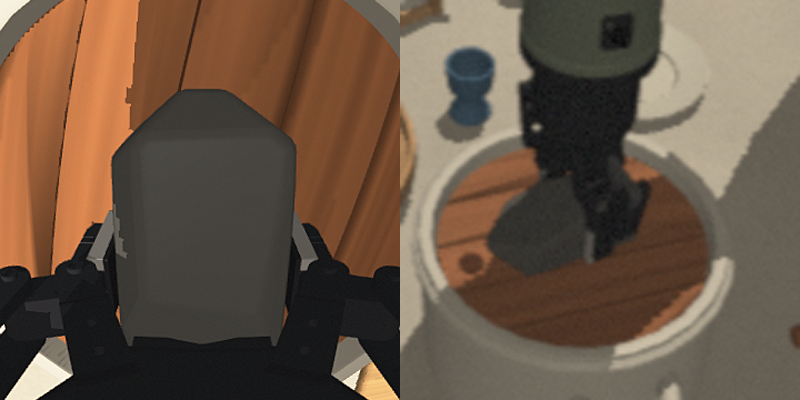

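The stone is pivoting in the jaws and is still a bit tilted. I'll carry on down.

```bash
for i in 1 2 3 4 5; do python3 -m jog '[{"delta_pos":[1,0,-1],"spin":0,"claw":0.7},{"delta_pos":[1,0,-2],"spin":0,"claw":0.7}]' 20|egrep 'pos|force'; done
```

```text
position: [0.5922, 0.2875, 0.1454]
force: [-2.9, -1.4, 12.4]
position: [0.5932, 0.2877, 0.1443]
force: [-2.1, -0.4, 8.3]
position: [0.5942, 0.2878, 0.1431]
force: [-1.7, -1.6, 9.9]
position: [0.5952, 0.2879, 0.142]
force: [-2.8, -1.3, 11.4]
position: [0.5962, 0.288, 0.1408]
force: [-3.3, -1.5, 10.6]
```

```bash
for i in 1 2 3 ; do python3 -m jog '[{"delta_pos":[0,0,-1],"spin":0,"claw":0.7},{"delta_pos":[0,0,-2],"spin":0,"claw":0.7}]' 20|egrep 'pos|force'; done
```

```text
position: [0.5965, 0.2881, 0.1404]
force: [-11.6, -4.9, 31.1]
position: [0.5965, 0.2881, 0.1404]
force: [-16.5, -5.5, 39.1]
position: [0.5965, 0.2881, 0.1404]
force: [-16.0, -6.1, 38.2]
```

```bash
python3 -m jog '[{"delta_pos":[0,0,0],"spin":0,"claw":0.36},{"delta_pos":[0,0,0],"spin":0,"claw":0.34},{"delta_pos":[0,0,0],"spin":0,"claw":0.32},{"delta_pos":[0,0,0],"spin":0,"claw":0.29},{"delta_pos":[0,0,0],"spin":0,"claw":0.25},{"delta_pos":[0,0,0],"spin":0,"claw":0.2}]' 20
python3 -m jog '[{"delta_pos":[0,0,10],"spin":0,"claw":0.2},{"delta_pos":[0,0,30],"spin":0,"claw":0.2},{"delta_pos":[0,0,60],"spin":0,"claw":0.2},{"delta_pos":[0,0,100],"spin":0,"claw":0.2},{"delta_pos":[-5,0,130],"spin":0,"claw":0.2},{"delta_pos":[-5,0,130],"spin":0,"claw":0.2}]'
python3 - <<'E'
from workcell import bot,eyes
import cv2,numpy as np,json
p=eyes.camera_params("wrist")
t=eyes.grab_frame("wrist");s=eyes.grab_frame("side");cv2.imwrite('pics/w6.png',t);cv2.imwrite('pics/s6.png',s)
json.dump({k:(v.tolist() if hasattr(v,'tolist') else v) for k,v in p.items()},open('w6.json','w'))
v=np.hstack([cv2.resize(t[100:460,140:500],(400,400),interpolation=2),cv2.resize(s[250:390,310:450],(400,400),interpolation=2)]);cv2.imwrite('pics/v6.png',v)
E
```

```text
clock: 12.2
position: [0.5965, 0.2881, 0.1403]
tool_rot: [3.136, 0.01, -3.034]
force: [-0.3, 0.2, 0.0]
grip_width: 0.0685
clock: 12.8
position: [0.5928, 0.2888, 0.2756]
tool_rot: [3.133, 0.016, -3.034]
force: [0.0, 0.1, 0.5]
grip_width: 0.0685
```

View pics/v6.png

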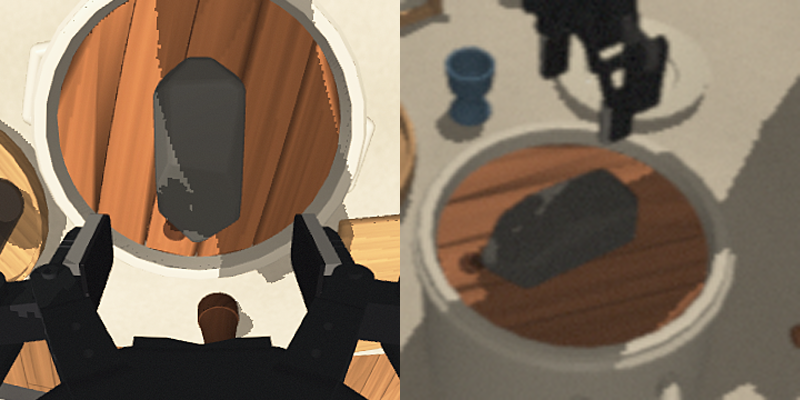

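The long stone lies flat and close to the lid's middle: ends at wrist pixels (320,151) and (317,316), side view (369,314). Now to measure it against the lid.

Run:
```python
from h import *
import json
W=json.load(open('w6.json'));I=cv2.imread('pics/w6.png');f=lambda u,v,z:onz(W,u,v,z,True)
A,B=f(320,151,.158),f(317,316,.158);print(A,B,np.linalg.norm(A-B),np.arctan2(*(B-A)[1::-1]))
for v in(190,230,270):
    g=I[v,240:400].astype(int);sat=(g.max(1)-g.min(1))/(g.max(1)+1)
    xs=np.where(sat<.3)[0]+240; 
    l,r=f(float(xs.min()),v,.168),f(float(xs.max()),v,.168);print(v,xs.min(),xs.max(),(l+r)/2,np.linalg.norm(l-r))
# rim inner edge points (crop px -> full)
pts=np.array([f(140+.9*x,100+.9*y,.145) for x,y in((60,130),(342,130),(200,255),(70,90),(335,90),(75,205),(330,185))])[:,:2]
s=np.linalg.lstsq(np.c_[2*pts,np.ones(len(pts))],(pts**2).sum(1),rcond=None)[0];print('rim',s[:2],np.sqrt(s[2]+s[0]**2+s[1]**2))
from workcell import bot;o=bot.observe();print(o['position'],o['tool_rot'])
```

```text
[0.53823445 0.28349285 0.158     ] [0.66790525 0.29500413 0.158     ] 0.13018074636375507 0.08854096286529936
190 278 360 [0.56385391 0.28553206 0.168     ] 0.05618583128891105
230 279 358 [0.59247952 0.28823624 0.168     ] 0.05577314000979041
270 281 356 [0.62307331 0.29148062 0.168     ] 0.055041384308152676
rim [0.59588581 0.2899104 ] 0.10027662436422026
[0.59166889 0.28822314 0.27136441] [ 3.13556744  0.01126218 -3.03370349]
```

```bash
python3 -m jog '[{"delta_pos":[-1,-30,10],"spin":0,"claw":0.2},{"delta_pos":[-2,-75,10],"spin":0,"claw":0.2},{"delta_pos":[-4,-120,10],"spin":0,"claw":0.2},{"delta_pos":[-6,-165,10],"spin":0,"claw":0.2},{"delta_pos":[-8,-210,10],"spin":0,"claw":0.2},{"delta_pos":[-10,-255,10],"spin":0,"claw":0.2},{"delta_pos":[-12,-300,10],"spin":0,"claw":0.2},{"delta_pos":[-14,-345,10],"spin":0,"claw":0.2}]'
python3 -m jog '[{"delta_pos":[-1,-50,0],"spin":0,"claw":0.2},{"delta_pos":[-2,-100,0],"spin":0,"claw":0.2},{"delta_pos":[-3,-150,0],"spin":0,"claw":0.2},{"delta_pos":[-4,-200,0],"spin":0,"claw":0.2},{"delta_pos":[-5,-250,-20],"spin":0,"claw":0.2},{"delta_pos":[-6,-290,-60],"spin":0,"claw":0.2},{"delta_pos":[-6,-300,-100],"spin":0,"claw":0.25},{"delta_pos":[-6,-300,-120],"spin":0,"claw":0.25}]'
python3 -m jog '[{"delta_pos":[0,0,0],"spin":0,"claw":0.25},{"delta_pos":[0,0,0],"spin":0,"claw":0.25}]'
python3 - <<'E'
from workcell import bot,eyes
import cv2,json
p=eyes.camera_params("wrist");cv2.imwrite('pics/w7.png',eyes.grab_frame("wrist"))
json.dump({k:(v.tolist() if hasattr(v,'tolist') else v) for k,v in p.items()},open('w7.json','w'));print(bot.observe()['position'])
E
```

```text
clock: 13.7
position: [0.5769, -0.0586, 0.2806]
tool_rot: [3.135, 0.01, -3.034]
force: [1.0, -0.1, 0.6]
grip_width: 0.0682
clock: 14.5
position: [0.5679, -0.3609, 0.1555]
tool_rot: [3.134, 0.005, -3.037]
force: [-0.6, -0.0, -0.3]
grip_width: 0.0638
clock: 14.7
position: [0.5672, -0.3609, 0.1549]
tool_rot: [3.133, 0.003, -3.038]
force: [-0.7, -0.6, 0.5]
grip_width: 0.0641
[ 0.56804049 -0.36088093  0.15620674]
```

View pics/w7.png

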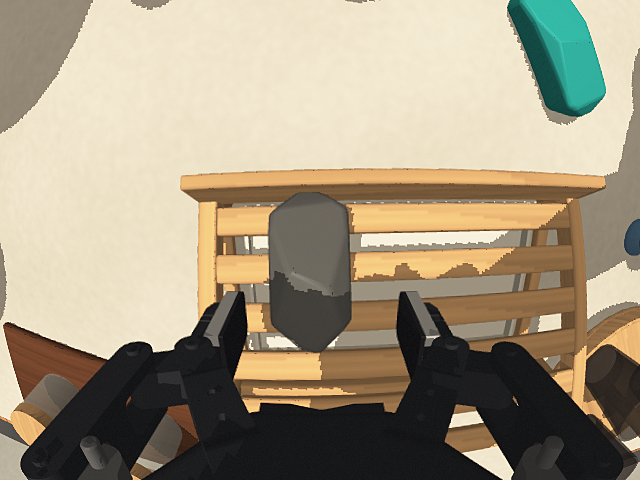

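The short stone spans u 269–350, with tips at (310,192) and (315,352). The jaws are centred at u 321, so I need to shift towards −y.

Run:
```python
from h import *
import json
W=json.load(open('w7.json'));f=lambda u,v,z:onz(W,u,v,z,True).round(4)
for v in(225,250,290):
    for z in(.095,.105):
        a,b=f(269,v,z),f(350,v,z);print(v,z,(a+b)/2,np.linalg.norm(a-b))
print('low',f(310,192,.083),'up',f(315,352,.11), 'tool centre',f(321,290,.1))
W1=json.load(open('w1.json'))
print('up2',tri(ray(W,315,352,True),ray(W1,176,265,True)),'low2',tri(ray(W,310,192,True),ray(W1,175,171,True)))
print('ledge corners',f(181,183,.085),f(605,183,.085))
print('rail',f(216,250,.085))
```

```text
225 0.095 [ 0.54885 -0.3685   0.095  ] 0.04623948529125302
225 0.105 [ 0.54595 -0.36855  0.105  ] 0.04393108239048979
250 0.095 [ 0.5639  -0.36705  0.095  ] 0.04714498912928075
250 0.105 [ 0.5603 -0.3672  0.105 ] 0.04483659219878337
290 0.095 [ 0.58965 -0.36465  0.095  ] 0.04916523161747537
290 0.105 [ 0.58475 -0.36495  0.105  ] 0.04675745929795586
low [ 0.5322 -0.37    0.083 ] up [ 0.6243 -0.3578  0.11  ] tool centre [ 0.5864 -0.358   0.1   ]
up2 (array([ 0.62815171, -0.35694235,  0.10278062]), np.float64(0.0011118310355755603)) low2 (array([ 0.5351946 , -0.37007749,  0.07006889]), np.float64(0.0005049814348122879))
ledge corners [ 0.533  -0.4485  0.085 ] [ 0.4971 -0.1602  0.085 ]
rail [ 0.5736 -0.425   0.085 ]
```

```bash
python3 -m jog '[{"delta_pos":[7,-5,0],"spin":0,"claw":0.28},{"delta_pos":[7,-5,-25],"spin":0,"claw":0.28},{"delta_pos":[7,-5,-50],"spin":0,"claw":0.28},{"delta_pos":[7,-5,-70],"spin":0,"claw":0.28},{"delta_pos":[7,-5,-82],"spin":0,"claw":0.28},{"delta_pos":[7,-5,-86],"spin":0,"claw":0.28},{"delta_pos":[7,-5,-86],"spin":0,"claw":0.28}]' 30
python3 -m jog '[{"delta_pos":[0,0,0],"spin":0,"claw":0.35},{"delta_pos":[0,0,0],"spin":0,"claw":0.42},{"delta_pos":[0,0,0],"spin":0,"claw":0.5},{"delta_pos":[0,0,0],"spin":0,"claw":0.6},{"delta_pos":[0,0,0],"spin":0,"claw":0.7},{"delta_pos":[0,0,0],"spin":0,"claw":0.7}]' 40
```

```text
clock: 15.45
position: [0.5755, -0.366, 0.0708]
tool_rot: [3.134, 0.005, -3.037]
force: [-0.5, -0.3, 0.7]
grip_width: 0.0616
clock: 16.05
position: [0.5761, -0.3664, 0.0721]
tool_rot: [3.135, 0.007, -3.037]
force: [-1.4, 1.3, 8.7]
grip_width: 0.0473
```

Gripped at 47.3 mm, which fits the 48 mm width. Next: lift and carry.

```bash
python3 -m jog '[{"delta_pos":[0,0,5],"spin":0,"claw":0.8},{"delta_pos":[2,0,15],"spin":0,"claw":0.8},{"delta_pos":[2,0,35],"spin":0,"claw":0.8},{"delta_pos":[2,0,70],"spin":0,"claw":0.8},{"delta_pos":[2,0,110],"spin":0,"claw":0.8},{"delta_pos":[2,0,155],"spin":0,"claw":0.8},{"delta_pos":[2,0,195],"spin":0,"claw":0.8},{"delta_pos":[2,0,215],"spin":0,"claw":0.8}]' 60
python3 -m jog '[{"delta_pos":[0,15,0],"spin":0,"claw":0.8},{"delta_pos":[0,50,0],"spin":0,"claw":0.8},{"delta_pos":[0,90,0],"spin":0,"claw":0.8},{"delta_pos":[0,130,0],"spin":0,"claw":0.8},{"delta_pos":[0,170,0],"spin":0,"claw":0.8},{"delta_pos":[0,210,0],"spin":0,"claw":0.8},{"delta_pos":[0,250,0],"spin":0,"claw":0.8},{"delta_pos":[0,290,0],"spin":0,"claw":0.8}]'
python3 -m jog '[{"delta_pos":[-1,40,0],"spin":0,"claw":0.8},{"delta_pos":[-2,80,0],"spin":0,"claw":0.8},{"delta_pos":[-3,120,0],"spin":0,"claw":0.8},{"delta_pos":[-5,160,0],"spin":0,"claw":0.8},{"delta_pos":[-7,200,0],"spin":0,"claw":0.8},{"delta_pos":[-9,240,0],"spin":0,"claw":0.8},{"delta_pos":[-10,280,0],"spin":0,"claw":0.8},{"delta_pos":[-10,315,0],"spin":0,"claw":0.8}]'
python3 -m jog '[{"delta_pos":[0,30,0],"spin":0,"claw":0.8},{"delta_pos":[0,40,0],"spin":0,"claw":0.8},{"delta_pos":[0,40,0],"spin":0,"claw":0.8},{"delta_pos":[0,40,0],"spin":0,"claw":0.8}]'
```

```text
clock: 16.85
position: [0.5787, -0.3669, 0.292]
tool_rot: [3.138, 0.011, -3.037]
force: [0.4, -0.2, -4.5]
grip_width: 0.0473
clock: 17.65
position: [0.5779, -0.0745, 0.2918]
tool_rot: [3.137, 0.01, -3.037]
force: [0.5, 0.5, -3.8]
grip_width: 0.0472
clock: 18.45
position: [0.5664, 0.2431, 0.2915]
tool_rot: [3.137, 0.009, -3.035]
force: [0.6, 0.1, -4.0]
grip_width: 0.047
clock: 18.85
position: [0.5661, 0.2823, 0.2913]
tool_rot: [3.138, 0.009, -3.036]
force: [-0.1, -0.5, -3.3]
grip_width: 0.0474
```

```bash
python3 -m jog '[{"delta_pos":[5,2,-10],"spin":0,"claw":0.8},{"delta_pos":[9,4,-35],"spin":0,"claw":0.8},{"delta_pos":[9,4,-60],"spin":0,"claw":0.8},{"delta_pos":[9,4,-75],"spin":0,"claw":0.8},{"delta_pos":[9,4,-80],"spin":0,"claw":0.8},{"delta_pos":[9,4,-80],"spin":0,"claw":0.8}]' 30
python3 - <<'E'
from workcell import bot,eyes
import cv2,numpy as np
t=eyes.grab_frame("wrist");s=eyes.grab_frame("side");o=bot.observe();print(o['position'],o['force'])
v=np.hstack([cv2.resize(t[100:460,140:500],(400,400),interpolation=2),cv2.resize(s[230:370,310:450],(400,400),interpolation=2)]);cv2.imwrite('pics/v8.png',v)
E
```

```text
clock: 19.45
position: [0.5752, 0.2855, 0.2106]
tool_rot: [3.139, 0.008, -3.037]
force: [-0.3, -0.5, -3.7]
grip_width: 0.0471
[0.57565393 0.28604102 0.21200599] [ 0.40467386 -0.04878343 -4.01720999]
```

View pics/v8.png

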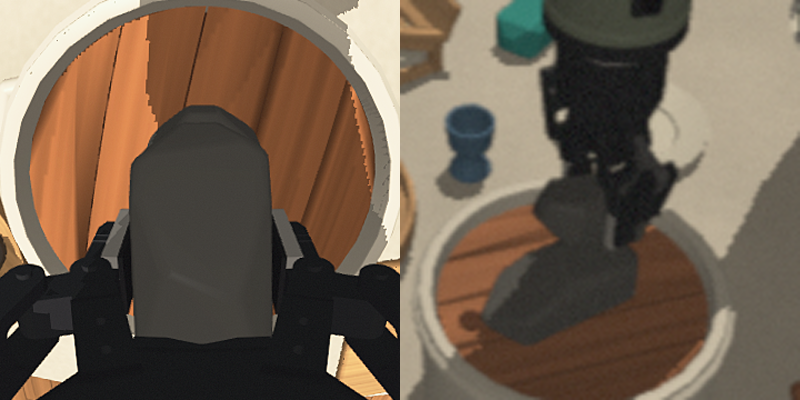

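The short stone hangs over the long one with its lower end over the seat. I'll go down step by step until it touches.

```bash
python3 -m jog '[{"delta_pos":[0,0,-4],"spin":0,"claw":0.8},{"delta_pos":[0,0,-8],"spin":0,"claw":0.8},{"delta_pos":[0,0,-10],"spin":0,"claw":0.8}]' 25|egrep 'pos|force'
for i in 1 2 3 4 5 6; do python3 -m jog '[{"delta_pos":[0,0,-1],"spin":0,"claw":0.8},{"delta_pos":[0,0,-1.5],"spin":0,"claw":0.8}]' 25|egrep 'pos|force'; done
```

```text
position: [0.5756, 0.286, 0.2018]
force: [0.4, -0.6, -4.0]
position: [0.5755, 0.2861, 0.2002]
force: [0.5, -0.4, -4.2]
position: [0.5756, 0.2861, 0.1986]
force: [-0.7, -0.2, -3.9]
position: [0.5755, 0.2861, 0.1971]
force: [0.3, 0.5, -4.1]
position: [0.5758, 0.2862, 0.1961]
force: [-1.5, -0.9, 7.3]
position: [0.576, 0.2861, 0.1958]
force: [-5.6, -2.2, 18.0]
position: [0.5761, 0.2862, 0.1957]
force: [-6.6, -3.9, 21.9]
```

Contact at 0.196, as predicted. Now I'll pivot it down.

```bash
for i in 1 2 3 4; do python3 -m jog '[{"delta_pos":[1,0,-0.7],"spin":0,"claw":0.8},{"delta_pos":[2,0,-1.5],"spin":0,"claw":0.8},{"delta_pos":[2.7,0.3,-2.2],"spin":0,"claw":0.8}]' 20|egrep 'pos|force'; done
```

```text
position: [0.5787, 0.2863, 0.1947]
force: [-8.8, -3.9, 18.7]
position: [0.5811, 0.2865, 0.1934]
force: [-6.6, -4.4, 14.4]
position: [0.5833, 0.2868, 0.1921]
force: [-4.3, -3.1, 11.3]
position: [0.5853, 0.287, 0.1906]
force: [-11.3, -3.9, 16.9]
```

```bash
for i in 1 2 3 4; do python3 -m jog '[{"delta_pos":[0.4,0,-1],"spin":0,"claw":0.8},{"delta_pos":[0.7,0,-2],"spin":0,"claw":0.8}]' 20|egrep 'pos|force'; done
```

```text
position: [0.5861, 0.287, 0.1899]
force: [-2.6, -1.5, 15.7]
position: [0.5868, 0.2871, 0.1892]
force: [-6.9, -2.0, 20.3]
position: [0.5876, 0.2872, 0.1885]
force: [-4.2, -3.0, 17.2]
position: [0.5884, 0.2873, 0.1878]
force: [-7.0, -1.5, 17.9]
```

```bash
for i in 1 2 3 4; do python3 -m jog '[{"delta_pos":[0,0,-1],"spin":0,"claw":0.8},{"delta_pos":[0,0,-2],"spin":0,"claw":0.8}]' 20|egrep 'pos|force'; done
python3 - <<'E'
from workcell import bot,eyes
import cv2,json
p=eyes.camera_params("wrist");t=eyes.grab_frame("wrist");s=eyes.grab_frame("side");cv2.imwrite('pics/w9.png',t);cv2.imwrite('pics/s9.png',s)
E
```

```text
position: [0.5888, 0.2873, 0.1873]
force: [-4.4, -3.3, 21.9]
position: [0.5893, 0.2874, 0.187]
force: [0.0, -1.7, 16.7]
position: [0.5897, 0.2874, 0.1865]
force: [-4.9, -2.7, 22.5]
position: [0.5901, 0.2875, 0.1862]
force: [-2.0, -3.0, 21.0]
```

```bash
for i in 1 2 3 4; do python3 -m jog '[{"delta_pos":[0.3,0,-1.5],"spin":0,"claw":0.8},{"delta_pos":[0.5,0,-3],"spin":0,"claw":0.8}]' 20|egrep 'pos|force'; done
```

```text
position: [0.5907, 0.2876, 0.1857]
force: [-21.3, -7.7, 53.2]
position: [0.591, 0.2877, 0.1855]
force: [-26.3, -10.1, 57.1]
position: [0.591, 0.2877, 0.1855]
force: [-28.1, -10.5, 61.2]
position: [0.5911, 0.2877, 0.1855]
force: [-28.8, -10.2, 61.6]
```

The stone is flat: hard stop at 0.1855, predicted 0.186. It sits a little forward of the seat centre, so I'll unload it and ease it back about 8 mm along the seat while it is lightly held.

```bash
python3 -m jog '[{"delta_pos":[0,0,0.5],"spin":0,"claw":0.8},{"delta_pos":[0,0,0.5],"spin":0,"claw":0.8}]' 20|egrep 'pos|force'
for i in 1 2; do python3 -m jog '[{"delta_pos":[-1,-0.1,0],"spin":0,"claw":0.8},{"delta_pos":[-2,-0.2,-0.1],"spin":0,"claw":0.8},{"delta_pos":[-3,-0.3,-0.2],"spin":0,"claw":0.8},{"delta_pos":[-4,-0.4,-0.3],"spin":0,"claw":0.8},{"delta_pos":[-4,-0.4,-0.3],"spin":0,"claw":0.8}]' 20|egrep 'pos|force'; done
python3 - <<'E'
from workcell import bot,eyes
import cv2
cv2.imwrite('pics/s10.png',eyes.grab_frame("side"));print(bot.observe()['position'])
E
```

```text
position: [0.5912, 0.2878, 0.1866]
force: [0.3, -0.8, -3.2]
position: [0.587, 0.2874, 0.1861]
force: [-0.2, -0.7, -4.2]
position: [0.5829, 0.2871, 0.1859]
force: [-0.3, -0.7, -3.6]
[0.58299812 0.28702982 0.18586708]
```

```bash
for i in 1 2 3; do python3 -m jog '[{"delta_pos":[0,0,-0.5],"spin":0,"claw":0.8},{"delta_pos":[0,0,-0.7],"spin":0,"claw":0.8}]' 20|egrep 'pos|force'; done
```

```text
position: [0.5831, 0.2871, 0.1853]
force: [-0.6, -1.3, 1.3]
position: [0.5832, 0.2871, 0.1853]
force: [-5.0, -2.0, 9.8]
position: [0.5832, 0.2871, 0.1853]
force: [-5.1, -2.9, 10.5]
```

```bash
python3 -m jog '[{"delta_pos":[0,0,0],"spin":0,"claw":0.46},{"delta_pos":[0,0,0],"spin":0,"claw":0.44},{"delta_pos":[0,0,0],"spin":0,"claw":0.42},{"delta_pos":[0,0,0],"spin":0,"claw":0.39},{"delta_pos":[0,0,0],"spin":0,"claw":0.35},{"delta_pos":[0,0,0],"spin":0,"claw":0.28},{"delta_pos":[0,0,0],"spin":0,"claw":0.28}]' 20
python3 -m jog '[{"delta_pos":[0,0,8],"spin":0,"claw":0.28},{"delta_pos":[0,0,25],"spin":0,"claw":0.28},{"delta_pos":[0,0,55],"spin":0,"claw":0.28},{"delta_pos":[0,0,90],"spin":0,"claw":0.28},{"delta_pos":[0,0,120],"spin":0,"claw":0.28},{"delta_pos":[0,0,140],"spin":0,"claw":0.28},{"delta_pos":[0,0,140],"spin":0,"claw":0.28},{"delta_pos":[0,0,140],"spin":0,"claw":0.28}]'
python3 - <<'E'
from workcell import bot,eyes
import cv2,numpy as np,json
p=eyes.camera_params("wrist");json.dump({k:(v.tolist() if hasattr(v,'tolist') else v) for k,v in p.items()},open('w11.json','w'))
t=eyes.grab_frame("wrist");s=eyes.grab_frame("side");cv2.imwrite('pics/w11.png',t);cv2.imwrite('pics/s11.png',s)
v=np.hstack([cv2.resize(t[60:360,170:470],(400,400),interpolation=2),cv2.resize(s[250:370,320:440],(400,400),interpolation=2)])
cv2.imwrite('pics/v11.png',v)
E
```

```text
clock: 27.3
position: [0.5833, 0.2871, 0.1853]
tool_rot: [3.127, 0.02, -3.039]
force: [-0.3, -1.1, 0.0]
grip_width: 0.0616
clock: 28.1
position: [0.5832, 0.287, 0.3258]
tool_rot: [3.127, 0.02, -3.039]
force: [0.2, 0.3, -1.1]
grip_width: 0.0616
```

View pics/v11.png

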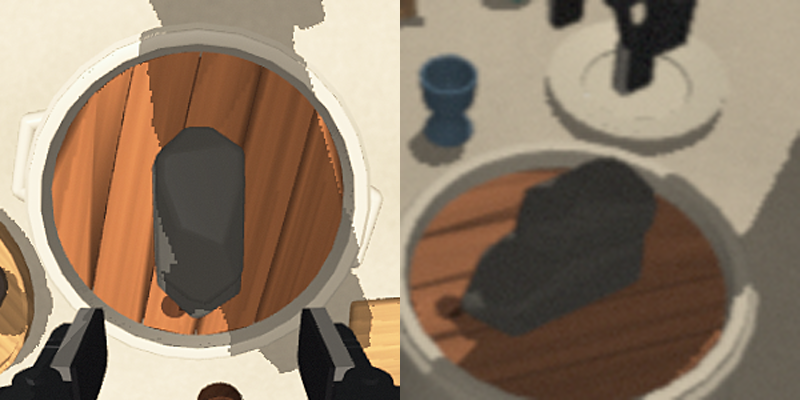

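The short stone lies on top of the long one, well inside the rim: low end at wrist (316,155), the long stone's tip at (317,296). Now to check positions and stillness numerically.

```bash
python3 -m jog '[{"delta_pos":[0,-10,10],"spin":0,"claw":0.28},{"delta_pos":[0,-40,30],"spin":0,"claw":0.28},{"delta_pos":[0,-85,30],"spin":0,"claw":0.28},{"delta_pos":[0,-130,30],"spin":0,"claw":0.28},{"delta_pos":[0,-170,30],"spin":0,"claw":0.28},{"delta_pos":[0,-170,30],"spin":0,"claw":0.28},{"delta_pos":[0,-170,30],"spin":0,"claw":0.28},{"delta_pos":[0,-170,30],"spin":0,"claw":0.28}]'
python3 - <<'E'
from h import *
import json
from workcell import eyes,bot
W=json.load(open('w11.json'));f=lambda u,v,z:onz(W,u,v,z,True).round(4)
print('long tip',f(317,296,.158),'low end as long',f(316,155,.158),'as short',f(316,155,.198))
s1=cv2.imread('pics/s11.png');s2=eyes.grab_frame("side");t=eyes.grab_frame("top");cv2.imwrite('pics/s12.png',s2);cv2.imwrite('pics/t12.png',t)
roi=(slice(290,350),slice(335,410));d=cv2.absdiff(s1,s2)[roi].max(2);print('motion px',(d>40).sum())
# bystanders: change in top/side pictures vs start, in their boxes
t0=cv2.imread('pics/top0.png');d=cv2.absdiff(t,t0).max(2)
for n,(x0,y0,x1,y1) in dict(egg=(292,228,315,252),canister=(438,320,488,372),caddy=(252,120,342,215),plate=(262,275,328,340)).items():print(n,(d[y0:y1,x0:x1]>50).mean().round(3))
T=eyes.camera_params("top");S=eyes.camera_params("side")
for n,im in(('top',t),('side',s2)):
    c=blobs(im,(0,0,15),(180,90,110),(140,172,228,260) if n=='top' else (325,290,425,360),100);print(n,[(cv2.contourArea(k),cv2.boundingRect(k)) for k in c])
print(bot.observe()['position'])
E
```

```text
clock: 29.0
position: [0.5828, 0.1177, 0.3547]
tool_rot: [3.127, 0.018, -3.038]
force: [-0.1, 0.8, -0.1]
grip_width: 0.0616
long tip [0.6672 0.2948 0.158 ] low end as long [0.5376 0.281  0.158 ] as short [0.5333 0.2805 0.198 ]
motion px 1324
egg 0.0
canister 0.0
caddy 0.028
plate 0.024
top [(6365.5, (145, 172, 83, 88))]
side [(2265.0, (338, 290, 81, 61)), (262.0, (325, 294, 35, 26)), (114.0, (414, 301, 11, 19))]
[0.5827892  0.11799353 0.35451711]
```

```bash
python3 - <<'E'
from workcell import eyes
import cv2;cv2.imwrite('pics/s13.png',eyes.grab_frame("side"))
E
python3 -m jog '[{"delta_pos":[0,0,0],"spin":0,"claw":0.28},{"delta_pos":[0,0,0],"spin":0,"claw":0.28},{"delta_pos":[0,0,0],"spin":0,"claw":0.28},{"delta_pos":[0,0,0],"spin":0,"claw":0.28},{"delta_pos":[0,0,0],"spin":0,"claw":0.28},{"delta_pos":[0,0,0],"spin":0,"claw":0.28},{"delta_pos":[0,0,0],"spin":0,"claw":0.28},{"delta_pos":[0,0,0],"spin":0,"claw":0.28}]'|head -1
python3 - <<'E'
from workcell import eyes
from h import *
a=cv2.imread('pics/s13.png');b=eyes.grab_frame("side");s=cv2.imread('pics/s11.png')
print('still',(cv2.absdiff(a,b)[280:360,325:425].max(2)>40).sum())
def edge(i):
    h=cv2.cvtColor(i,cv2.COLOR_BGR2HSV);m=cv2.inRange(h,(0,0,10),(180,85,115))[285:352,335:420];return m
for n,i in(('s11',s),('now',b)):
    m=edge(i);print(n,'top outline rows',[(335+c,285+int(np.argmax(m[:,c]>0))) for c in range(10,70,6)])
E
```

```text
clock: 29.95
still 0
s11 top outline rows [(345, 301), (351, 299), (357, 300), (363, 299), (369, 285), (375, 288), (381, 290), (387, 292), (393, 293), (399, 292)]
now top outline rows [(345, 296), (351, 295), (357, 294), (363, 293), (369, 285), (375, 288), (381, 290), (387, 292), (393, 292), (399, 292)]
```

Nothing moves while the arm is parked clear, so I'm handing in.

```bash
python3 -c "
from workcell import bot
print(bot.job_done(),bot.observe()['clock'])"
```

```text
the job is handed in; nothing more can be done
the job is handed in; nothing more can be done
```

I laid the long stone flat in the middle of the drop lid and released it. The short stone now lies on the long stone's seat. I handed the job in at about 30 s of the 72 s allowed, with the arm parked clear.

**How each stone went down:** Each one touched its low end first. I then turned it flat in a light grip until it met a hard stop, within 0.5 mm of the calculated height. I lifted the short stone about 1 mm, eased it back about 8 mm, lowered it to contact and released it.

**Checks that passed:**
- **Long stone:** the last measurement put its origin within about 3 mm of the lid centre. Its far tip was within 1 mm of its earlier place after the short stone was set.
- **Short stone:** by the wrist camera its centre of mass lies about 10 mm below the long stone's origin (x ≈ -10), about 20 mm inside the ridge.
- **Stillness:** two side pictures 0.8 s apart with the arm still showed no changed pixels around the stones.
- **Bystanders:** the egg cup and canister areas are unchanged from the start. About 2–3% of pixels changed around the caddy and plate, which I took to be the arm's shadow and did not follow up.

**Checks that failed or were not made:**
- A side-picture comparison taken across the final retreat showed many changed pixels (1,324). The arm's shadow moved between those two pictures. The stones' outline matched to within 1 pixel in the right half, but differed by 5–6 pixels in the left half, where the dark mask cannot tell stone from shadow.
- I inferred the short stone's tilt (about 5°) from its hard-stop height and did not measure it separately.
- **Force:** the wrist force reached about 62 N while I pressed the short stone flat, firmer than I meant. The limit is 120 N.

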